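Pull-check the sprung gauge and clip the status plate

ROBOT

A 6-joint arm with a two-finger parallel gripper is mounted at the origin on the work surface. World frame = base frame: x ahead of the robot, y to its left, z up, the work surface at z = 0. Lengths are in m, angles in degrees, forces in N, time in s.
With the tool pointing down it reaches from about 0.35 to 0.875 m from the base axis. Payload 4.2 kg.
Tool frame: the origin (TCP) lies at the very end of the fingers, on their centre line; the grasp point (between the pads) lies 19 mm behind it; z points along the fingers, y is the line along which they close (so a half turn about z gives the same grasp; the last joint's range is limited). The gripper opens to 87 mm and grips with 3 to 60 N. Pads are 19 mm wide; open, the fingers measure 117 mm over their backs; the gripper's body (75 mm by 190 mm) begins 51 mm behind the grasp point.
Start: joints at [85.978, 22.042, 0.453, 0, -68.411, -14.817], TCP at [0.202, 0.592, 0.223] pointing down, gripper open.
Joint ranges: [-179.83, 179.83], [-69.29, 118.12], [-61.27, 80.66], [-181.25, 117.63], [-171.15, -9.14], [-177.46, 177.46]. Speed limits (degrees/s): [159.86, 159.86, 180, 180, 180, 180].

INTERFACE

Orientations are given as a 3x3 rotation matrix whose columns are the frame's x, y, z axes.
In Python, from station import r gives the robot as it stands.
- The arm moves only by the tool jog_arm, never from a script. Its argument "plan" is text: rows parted by semicolons, each of 7 numbers parted by spaces: the shift along the tool's x, y, z normalised to -1 to 1, where 1 is 0.025 m, then the turn, a rotation vector about the tool's x, y, z normalised to -1 to 1, where 1 is 8 degrees, then the closure, from -1 (fully open) to 1 (shut). A call has exactly 10 rows; each row shifts and turns the commanded pose from where the row before left it, along the tool's axes as they then stand; what a row does not reach is not made up. A row lasts 1/10 s, in which the tool goes at most 50 mm and 8.59 degrees, less where a joint would pass 70% of its speed; a pose out of reach is approached as far as the arm can. A call with a number of a shift or a turn outside -1 to 1 is refused whole. A call with a gripper value outside its range is refused whole. The fingers move at their own pace and stop on an object; the grip force is fixed at half the most. Time passes only in rows, so rows that do not move let the fingers close, or fill a call up. It gives the time, the measured TCP pose, the force, the opening and the grip force at its end, in the units of the state.
- r.sense(): the state, without advancing time (a new reading comes with each control period).
- r.capture(name): name is "side" or "top" or "wrist"; returns (picture, depth): 384x512x3 uint8, red, green, blue; 384x512 float32, m along the optical axis (not along the pixel's ray), 0 where there is no reading.
- r.get_calibration(name): a dict with "mtx" (3x3 intrinsics, pixels), "extrinsics" (4x4, takes a point from camera to world coordinates). Camera axes: x right, y up, looking along -z (the intrinsics and any distortion apply to the point x, -y, -z); pixel columns grow to the right and rows downward; lengths in m; the calibration is good to about 2 mm. A picture is of the moment at which its call begins: read the wrist's pose just before it. get_calibration takes no time and is no camera call; for the wrist camera it gives the pose at the moment of the call.
- r.finish_job(): hands the job in; it is judged then, once.
The state is a dict: "time_s": time; "joints": joint angles; "joint_velocities": joint speeds; "effort": joint torques, N m; "tcp_pos": TCP position; "ee_rot": TCP orientation; "wrist_force": force on the tool from outside, world axes, zero at the start; "moment": the same for the moment, N m; "gripper_width": opening from 0.0 (shut) to 1.0 (fully open); "gripper_force": force on a finger pad.
Only numpy, scipy, OpenCV 4.12 (cv2) and the standard library are available. Lean on these libraries where they do the work, as an engineer would, in place of code of your own. Each camera call takes 0.05 s, during which the arm holds its last target. There are 200 camera calls.

TASK

Pull-check the spring gauge: draw the black grip post out until its white index line stands level with the red marker on the scale, without pulling past the marker, hold it there for a good second, then ease it gently all the way home without letting it snap back. Then take the green spring clip off the rack and clip it squarely over the top edge of the leaning aluminium status plate, well pushed on and away from the corners, and let go. Leave the red clip on the rack and the other things on the bench as they are.

Things in the scene. Friction and masses are not known exactly. Their poses are not given: they have to be found in the camera images.
- gauge: Spring pull gauge, fixed to the bench: steel base plate 280 x 130 x 12 (from 160 in front of to 120 behind the origin), blue spring housing 90 x 70, top 62 above the bench, its front face 20 behind the origin (+x). Origin on the bench. The carriage slides along the gauge's own -x (towards the robot at yaw 0). White scale bar with 10 mm ticks on its +y side, top at 30 high.
- gauge_slide (a joint): How far the sprung carriage is drawn out, m: 0 home, at most 0.08; the spring pulls it home with about 2.5 N at home and 8.5 N at 0.075.
- slide_grip (a point): Point to grip on the carriage's black square post, 18 x 18 mm, standing from 37 to 82 above the bench; this point is on its axis, 62 above the bench. The aluminium carriage below the post is 36 x 34, top at 37. When home, the housing's face is 61 mm behind the post's rear face. Its axes are the gauge's.
- slide_index (a point): Far end of the white index line on the carriage's black arm, over the scale, 35 above the bench; it moves with the carriage (same x as slide_grip in the gauge's frame, 56 to its +y side). Its axes are the gauge's.
- limit_mark (a joint): Where the red marker is set, m: the carriage is at the marker when joint gauge_slide equals this value.
- mark_line (a point): Middle of the red marker's top (10 mm long in the sliding direction, 14 wide) beside the scale, 35 above the bench, 65 to the +y side of the gauge's centre line. Its axes are the gauge's.
- stand: Status stand, fixed: blue foot 120 x 140 x 12 on the bench, origin at the centre of its underside; carries the leaning plate.
- status_plate: Aluminium plate of the stand, 6 mm thick, 120 wide, 130 long, leaning 35 degrees sideways from upright, its top edge towards the gauge and about 116 above the bench; a paper card is on its upper face. Origin at the middle of its top edge; x is across the thickness, y along the edge, z points up along the plate out of the edge.
- clip_rack: Fixed rack: grey foot 80 x 170 x 12 and an upright steel strip 6 mm thick, 160 long (along its y), top edge 75 above the bench. Two clips sit on it. Origin at the centre of the foot's underside.
- green_clip: Green spring clip like a big clothes peg, 30 wide (y), 88 tall, 55 g. Origin at its hinge pin (radius 3.5), 10 above the rack strip's top edge; z points up to the handles, x is the way it is squeezed. The jaws reach 36 below the pin, their pads 22 to 36 below. When squeezed, this half leans up to 0.25 rad about y from the clip's middle.
- clip_grip (a point): Point to grip on the green clip: midway between its two flat handle paddles (28 wide, sloping outwards 0.25 rad to 52 above the pin), 38 above the pin. They are 46 mm apart over their outsides at the top; squeezed fully, to about 20 mm (some 9 N), they stand parallel and the jaws open from 6 to about 21 mm.
- red_clip: Red clip of the same shape on the same rack, 80 mm from the green one; the two swap places. Stays there.
- jar: Green glass cup, 64 dia, 75 tall, loose bystander; origin under its centre.
- tap_holder: Dark steel tap holder, 44 dia, 75 tall, loose bystander; origin under its centre.
- stud_nut: Steel stud in a nut, 30 dia, 50 tall, loose bystander; origin under its centre.
- blue_block: Blue steel block 70 x 50 x 40, loose bystander; origin under its centre.
- clamp_bar: Steel clamp bar 110 x 35 x 22, loose bystander; origin under its centre.
- wrench: Wrench lying on the bench, loose bystander; origin under it.

How it is judged (in metres and radians):
On the way, in this order (a step that is already met when the one before it is completed fails the run):
1. the index line is held level with the red marker (within 5 mm, its half length) for 0.8 s (x of slide_index in the frame of mark_line between -0.005 and 0.005 m), for 0.8 s.
2. the carriage is home again (within 3 mm) (value of joint gauge_slide below 0.003 m), for 0.2 s.
3. the green clip has been lifted off the rack (distance of green_clip from where it was at the start of the episode above 0.05 m), for 0.1 s.
At the end, for the whole second after the job is handed in: Carriage home within 3 mm; green clip at rest over the plate's top edge: pin 0 to 24 mm above the edge, within 45 mm of its middle and 8 mm of the plate's mid-plane, z axes within 0.25 rad; red clip within 15 mm of its start (value of joint gauge_slide below 0.003 m and x of green_clip in the frame of status_plate between -0.008 and 0.008 m and y of green_clip in the frame of status_plate between -0.045 and 0.045 m and z of green_clip in the frame of status_plate between 0 and 0.024 m and angle between the z axis of green_clip and the z axis of status_plate, either way round below 0.25 rad and linear speed of green_clip below 0.02 m/s and distance of red_clip from where it was at the start of the episode below 0.015 m); the robot touches nothing.
It fails at once if the index is pulled more than 10 mm past the marker's middle (x of slide_index in the frame of mark_line below -0.01 m).
It fails at once if the carriage snaps back (faster than 0.3 m/s) (velocity of joint gauge_slide below -0.3 m/s).
It fails at once if the red clip is moved more than 15 mm (distance of red_clip from where it was at the start of the episode above 0.015 m).
It fails at once if a bystander is moved more than 30 mm (distance of any of jar, tap_holder, stud_nut, blue_block, clamp_bar, wrench from where it was at the start of the episode above 0.03 m).
It also fails if it takes over 56 s, if anything falls off the work surface, if the arm or the gripper's body presses on something with over 40 N, if the wrist force passes 120 N, or if a joint passes its speed limit or range.

## Working session

There is one attempt and no reset: what is moved stays moved. The work goes in short steps, Python scripts to look and compute and a tool call to move; the robot and the scene stay as the last step left them, time stands still between calls to the robot, and variables do not carry over. Pictures are saved under pics/ and viewed, at most 10 in all, crops included, and the job is handed in when it is done.

Besides the shell and the picture viewer there is one more tool, called as name(argument=value, ...), one argument or row to a line, values as JSON. jog_arm: Moves the arm, as the interface text tells. Scaled input: -1 to 1 covers 0.025 m each way for a shift and 8 degrees each way for a turn. Its arguments: {"type":"object","properties":{"plan":{"type":"string"}},"required":["plan"]}

```bash
mkdir -p pics; ls
cat > h.py <<'E'
import numpy as np, cv2
from station import r
def save(n,im): cv2.imwrite(f'pics/{n}.png',im[...,::-1])
def cloud(d,c):
    K=np.array(c['mtx']);E=np.array(c['extrinsics']);h,w=d.shape
    u,v=np.meshgrid(np.arange(w),np.arange(h))
    P=np.stack([(u-K[0,2])/K[0,0]*d,-(v-K[1,2])/K[1,1]*d,-d],-1)
    return P@E[:3,:3].T+E[:3,3]
def ray(u,v,c,z):
    K=np.array(c['mtx']);E=np.array(c['extrinsics'])
    q=E[:3,:3]@np.array([(u-K[0,2])/K[0,0],-(v-K[1,2])/K[1,1],-1]);o=E[:3,3]
    return o+q*(z-o[2])/q[2]
def get(n):
    c=r.get_calibration(n);im,d=r.capture(n);return im,d,c,cloud(d,c)
E
python3 - <<'E'
from h import *
ims=[]
for n in ['top','side']:
    im,d,c,P=get(n);save(n+'0',im);np.savez(n+'0.npz',im=im,d=d,P=P,**c)
    print(n,np.round(c['mtx'],1).tolist(),np.round(c['extrinsics'],3).tolist())
s=r.sense();print(s)
E
```

```text
pics
top [[493.8, 0.0, 256.9], [0.0, 493.8, 188.3], [0.0, 0.0, 1.0]] [[-0.013, 0.989, -0.15, 0.358], [-1.0, -0.015, -0.012, -0.02], [-0.014, 0.15, 0.989, 1.426], [0.0, 0.0, 0.0, 1.0]]
side [[370.0, 0.0, 256.9], [0.0, 370.0, 189.3], [0.0, 0.0, 1.0]] [[-0.778, 0.406, -0.479, 0.181], [-0.628, -0.516, 0.582, 0.42], [-0.011, 0.754, 0.657, 0.624], [0.0, 0.0, 0.0, 1.0]]
{'time_s': 0.1, 'joints': array([ 8.59785186e+01,  2.20879202e+01,  3.87879508e-01, -2.47977444e-02,
       -6.84131989e+01, -1.48177101e+01]), 'joint_velocities': array([ 0.05571635, -0.13054349,  0.26638563,  0.06562533,  0.02037666,
       -0.01457557]), 'effort': array([ 1.46257378e-03, -3.91689312e+01,  1.87936699e+01,  4.23202470e+00,
        1.34383718e-02, -7.37328014e-05]), 'tcp_pos': array([0.20162095, 0.59101088, 0.22155572]), 'ee_rot': array([[ 9.46377075e-01, -3.23063678e-01, -5.40059030e-04],
       [-3.23064108e-01, -9.46375087e-01, -1.94328127e-03],
       [ 1.16705184e-04,  2.01355054e-03, -9.99997966e-01]]), 'wrist_force': array([ 0.15638459, -0.00214137,  0.66967694]), 'moment': array([ 0.00323065, -0.02025377,  0.06430864]), 'gripper_force': 0.0, 'gripper_width': 1.005096504936211}
```

View pics/top0.png

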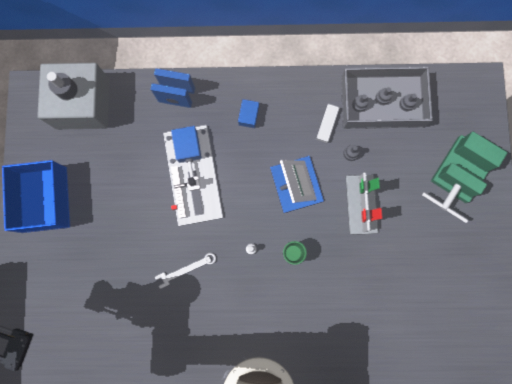

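View pics/side0.png

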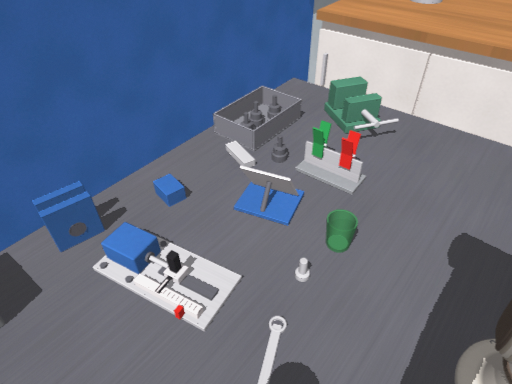

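The top view shows the gauge at (190,175), with its housing at (186,143) and the red marker at (173,207). The stand is at (297,183). The rack is at (363,203), with the green clip at (369,186) and the red clip at (371,214). The side view agrees. Next I measure coarse positions.

```bash
cat > m.py <<'E'
from h import *
def hsv(im): return cv2.cvtColor(im,cv2.COLOR_RGB2HSV)
def rect(P,m):
    p=P[m][:,:2].astype(np.float32);(c,s,a)=cv2.minAreaRect(p*1000);return len(p),np.round(c,1),np.round(s,1),round(a,1),np.round(np.median(P[m],0),4)
E
python3 - <<'E'
from m import *
for n in ['top','side']:
    z=np.load(n+'0.npz');im,P,d=z['im'],z['P'],z['d'];H=hsv(im);h,s,v=H[...,0].astype(int),H[...,1],H[...,2]
    X,Y,Z=P[...,0],P[...,1],P[...,2];ok=d>0
    box=lambda x0,x1,y0,y1,z0,z1:ok&(X>x0)&(X<x1)&(Y>y0)&(Y<y1)&(Z>z0)&(Z<z1)
    G=(.25,.75,.0,.35)
    blue=(h>105)&(h<125)&(s>150); red=((h<8)|(h>172))&(s>150)&(v>80); gr=(h>50)&(h<75)&(s>140)
    for nm,m in dict(housing=blue&box(.3,.65,.05,.35,.05,.07),base=box(.3,.65,.05,.35,.006,.018)&(s<60)&(v>100),post=box(.3,.6,.05,.3,.07,.09)&(v<60),mark=red&box(.3,.65,.05,.35,.02,.05),
      foot=blue&box(.3,.65,-.3,.0,.005,.02),plateedge=box(.3,.65,-.25,.0,.105,.125),gclip=gr&box(.2,.7,-.5,-.2,.1,.15),rclip=red&box(.2,.7,-.5,-.2,.1,.15),strip=box(.2,.7,-.5,-.2,.068,.082)&(s<60),rfoot=box(.2,.7,-.5,-.2,.006,.018)&(s<60)).items():
        if m.sum()>3: print(n,nm,*rect(P,m))
E
```

```text
top base 2454 [475.4 200.6] [349.  298.6] 0.0 [0.5349 0.1693 0.0115]
top mark 12 [519.3 233.6] [8.8 6.2] 86.2 [0.5189 0.2338 0.0369]
top foot 675 [ 584.2 -117.8] [136.6 116.3] 15.4 [ 0.5618 -0.0919  0.0125]
top plateedge 216 [576.3 -88.9] [119.3  15.8] 15.6 [ 0.5752 -0.0885  0.1141]
top gclip 80 [ 562.8 -301.5] [23.5 45.8] 2.2 [ 0.5623 -0.316   0.1266]
top rclip 110 [ 482.8 -303.3] [27.1 47.4] 2.9 [ 0.4833 -0.3181  0.1264]
top strip 143 [ 573.7 -385. ] [237.2 199.1] 7.5 [ 0.5373 -0.3014  0.0756]
top rfoot 1649 [ 449.9 -350.2] [298.7 499.5] 89.9 [ 0.5134 -0.2937  0.0102]
side base 3833 [491.9 173. ] [326.8 147.6] 4.0 [0.5342 0.1761 0.0109]
side post 96 [584.  182.1] [15.7 18.3] 14.7 [0.5813 0.1831 0.0793]
side mark 78 [517.7 235.9] [ 9.9 14.7] 7.5 [0.5152 0.2368 0.0331]
side foot 1479 [ 581.3 -113.4] [138.  120.1] 16.0 [ 0.5664 -0.0996  0.0108]
side plateedge 194 [574.2 -82.8] [120.6   9.5] 16.8 [ 0.571  -0.0836  0.1141]
side gclip 229 [ 559.7 -301.3] [26.9 49.9] 4.0 [ 0.5589 -0.3118  0.1211]
side rclip 262 [ 481.1 -302.4] [28.  48.9] 3.9 [ 0.4792 -0.3128  0.1219]
side strip 141 [ 560.8 -297.7] [237.6  26.6] 7.8 [ 0.5288 -0.2998  0.0724]
side rfoot 888 [ 559.  -292.9] [249.8  81.4] 4.8 [ 0.5179 -0.2813  0.0109]
```

jog_arm(
  plan="0.99 0.53 0 0 0 0 -1;0.99 0.53 0 0 0 0 -1;0.99 0.53 0 0 0 0 -1;0.99 0.53 0 0 0 0 -1;0.99 0.53 0 0 0 0 -1;0.99 0.53 0 0 0 0 -1;0.99 0.53 0 0 0 0 -1;0.99 0.53 0 0 0 0 -1;0.99 0.53 0 0 0 0 -1;0.99 0.53 0 0 0 0 -1",
)

```text
time_s: 1.1
tcp_pos: [0.3937, 0.385, 0.2221]
ee_rot: [[0.946, -0.323, -0.001], [-0.323, -0.946, -0.001], [-0.0, 0.001, -1.0]]
wrist_force: [0.6, 0.0, -0.3]
gripper_width: 1.0
gripper_force: 0.0
```

jog_arm(
  plan="0.99 0.53 0 0 0 0.4 -1;0 0 0 0 0 0.99 -1;0 0 0 0 0 0.99 -1;0 0 0 0 0 0.99 -1;0 0 0 0 0 0.99 -1;0 0 0 0 0 0.99 -1;0 0 0 0 0 0.99 -1;0 0 0 0 0 0.99 -1;0 0 0 0 0 0.55 -1;0 0 0 0 0 0 -1",
)

```text
time_s: 2.1
tcp_pos: [0.4122, 0.3654, 0.2221]
ee_rot: [[0.141, -0.99, -0.001], [-0.99, -0.141, -0.001], [0.001, 0.001, -1.0]]
wrist_force: [0.1, -1.2, -0.7]
gripper_width: 0.996
gripper_force: 0.0
```

Run:
```python
from m import *
s=r.sense();print(s['time_s'],s['tcp_pos'],s['ee_rot'].round(3).tolist(),s['joints'].round(1))
im,d,c,P=get('wrist');save('w1',im);np.savez('w1.npz',im=im,d=d,P=P,**c)
E=np.array(c['extrinsics']);print(E.round(3).tolist())
R=s['ee_rot'];print('cam in tool',R.T@(E[:3,3]-s['tcp_pos']),(R.T@E[:3,:3]).round(3).tolist())
```

```text
2.1 [0.41215567 0.36541072 0.22209188] [[0.141, -0.99, -0.001], [-0.99, -0.141, -0.001], [0.001, 0.001, -1.0]] [ 58.4  14.9 -10.1  -0.  -65.1 -50.3]
[[-0.99, 0.136, 0.038, 0.422], [-0.141, -0.954, -0.266, 0.293], [0.0, -0.269, 0.963, 0.384], [0.0, 0.0, 0.0, 1.0]]
cam in tool [ 0.07277955  0.00055193 -0.16156096] [[0.0, 0.963, 0.269], [1.0, -0.0, 0.001], [0.001, 0.269, -0.963]]
```

View pics/w1.png

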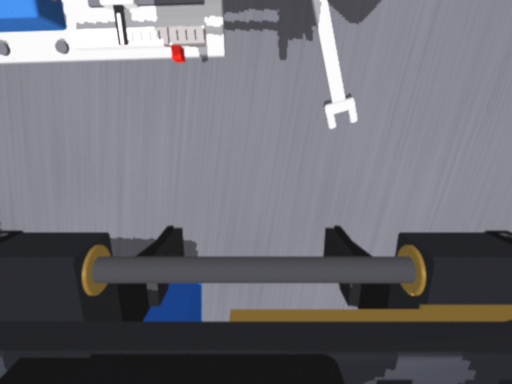

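The wrist view shows only the gauge's near edge: red marker at (178,52), index arm at (120,20). I'll move the tool closer, over the gauge.

jog_arm(
  plan="0.9 -0.87 0 0 0 0 -1;0.9 -0.87 0 0 0 0 -1;0.9 -0.87 0 0 0 0 -1;0.9 -0.87 0 0 0 0 -1;0.9 -0.87 0 0 0 0 -1;0.9 -0.87 0 0 0 0 -1;0 0 0 0 0 0 -1;0 0 0 0 0 0 -1;0 0 0 0 0 0 -1;0 0 0 0 0 0 -1",
)

```text
time_s: 3.15
tcp_pos: [0.56, 0.2511, 0.2227]
ee_rot: [[0.143, -0.99, -0.0], [-0.99, -0.143, 0.0], [-0.0, 0.0, -1.0]]
wrist_force: [0.3, -0.3, 0.9]
gripper_width: 0.997
gripper_force: 0.0
```

Run:
```python
from m import *
s=r.sense();print(s['time_s'],s['tcp_pos'])
im,d,c,P=get('wrist');save('w2',im);np.savez('w2.npz',im=im,d=d,P=P,**c)
H=hsv(im);h,S,v=H[...,0].astype(int),H[...,1],H[...,2];X,Y,Z=P[...,0],P[...,1],P[...,2]
g=(d>0)&(X>.3)&(X<.8)&(Y>.02)&(Y<.34)&(np.arange(384)[:,None]<225)
red=((h<8)|(h>172))&(S>150)&(v>80)
for nm,m in dict(mark=g&red,marktop=g&red&(Z>.032),housetop=g&(h>105)&(h<125)&(S>150)&(Z>.057)&(Z<.067),post=g&(v<70)&(Z>.075)&(Z<.09),carr=g&(Z>.034)&(Z<.04)&(v>110),arm=g&(v<60)&(Z>.03)&(Z<.045),scale=g&(Z>.026)&(Z<.033)&(S<60)).items():
    if m.sum()>5: print(nm,*rect(P,m),np.argwhere(m).mean(0).round(1)[::-1])
```

```text
3.15 [0.55998907 0.25111064 0.22266916]
mark 109 [517.1 238.5] [10.8 23.2] 20.4 [0.5188 0.2344 0.0352] [287.9 170.1]
marktop 88 [518.1 234.8] [ 9. 14.] 9.3 [0.5184 0.2344 0.0354] [288.4 170.2]
housetop 5141 [698.2 199.8] [89.1 67.6] 10.1 [0.6976 0.1983 0.0613] [135.2 118.9]
post 234 [585.4 179.7] [15.6 14.8] 8.2 [0.5854 0.1803 0.0813] [238.3 117. ]
carr 1136 [587.1 197.3] [ 75.2 156.8] 83.8 [0.5895 0.1877 0.0363] [233.5 125.1]
arm 22 [614.9 194.6] [ 5.7 73.7] 77.4 [0.5819 0.2018 0.0342] [235.9 134.1]
scale 1671 [574.5 192.4] [164.4  87.9] 7.4 [0.5591 0.2235 0.0293] [254.1 155.4]
```

View pics/w2.png

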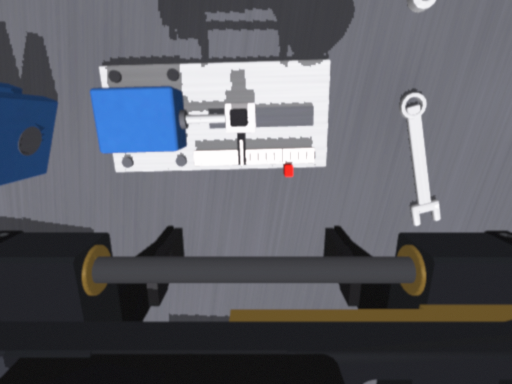

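The wrist view shows the post at (238,117), the index line at (241,150), the red marker at (288,170) and the housing at (140,120). That gives a yaw of 10.1°, the post at (0.585, 0.180) and a draw of about 56.6 mm.

jog_arm(
  plan="0.74 -0.15 0 0 0 -0.24 -1;0.74 -0.15 0 0 0 0 -0.2;0.75 -0.15 0 0 0 0 -0.2;0.74 -0.17 0 0 0 0 -0.2;0 0 1 0 0 0 -0.2;0 0 1 0 0 0 -0.2;0 0 1 0 0 0 -0.2;0 0 1 0 0 0 -0.2;0 0 1 0 0 0 -0.2;0 0 0 0 0 0 -0.2",
)

```text
time_s: 4.2
tcp_pos: [0.5854, 0.1793, 0.094]
ee_rot: [[0.175, -0.985, -0.007], [-0.985, -0.175, -0.003], [0.002, 0.008, -1.0]]
wrist_force: [-0.3, -0.7, -1.0]
gripper_width: 0.598
gripper_force: 0.0
```

jog_arm(
  plan="0 0 0.8 0 0 0 -0.2;0 0 0.8 0 0 0 -0.2;0 0 0.5 0 0 0 -0.2;0 0 0 0 0 0 -0.2;0 0 0 0 0 0 0.3;0 0 0 0 0 0 1;0 0 0 0 0 0 1;0 0 0 0 0 0 1;0 0 0 0 0 0 1;0 0 0 0 0 0 1",
)

```text
time_s: 5.2
tcp_pos: [0.5866, 0.1793, 0.0452]
ee_rot: [[0.174, -0.985, -0.003], [-0.985, -0.174, -0.001], [0.001, 0.004, -1.0]]
wrist_force: [-5.6, 0.4, 4.2]
gripper_width: 0.205
gripper_force: 30.0
```

jog_arm(
  plan="0 0.2 0 0 0 0 1;0 0.2 0 0 0 0 1;0 0.2 0 0 0 0 1;0 0.2 0 0 0 0 1;0 0.2 0 0 0 0 1;0 0.2 0 0 0 0 1;0 0.2 0 0 0 0 1;0 0.2 0 0 0 0 1;0 0.2 0 0 0 0 1;0 0 0 0 0 0 1",
)

```text
time_s: 6.2
tcp_pos: [0.5441, 0.1721, 0.0452]
ee_rot: [[0.175, -0.985, 0.002], [-0.985, -0.175, 0.001], [-0.0, -0.002, -1.0]]
wrist_force: [6.1, -2.2, -3.3]
gripper_width: 0.204
gripper_force: 30.0
```

Run:
```python
from m import *
s=r.sense();print(s['time_s'],s['tcp_pos'],s['wrist_force'])
out=[]
for n,(y0,y1,x0,x1) in dict(side=(240,340,90,250),top=(150,235,150,230)).items():
    im,d,c,P=get(n);np.savez(n+'3.npz',im=im,d=d,P=P,**c)
    out.append(cv2.resize(im[y0:y1,x0:x1],(480,300),interpolation=cv2.INTER_CUBIC))
save('p3',np.vstack(out))
```

```text
6.2 [0.54410673 0.17205955 0.04521063] [ 6.12218624 -2.22812103 -3.30198592]
```

View pics/p3.png

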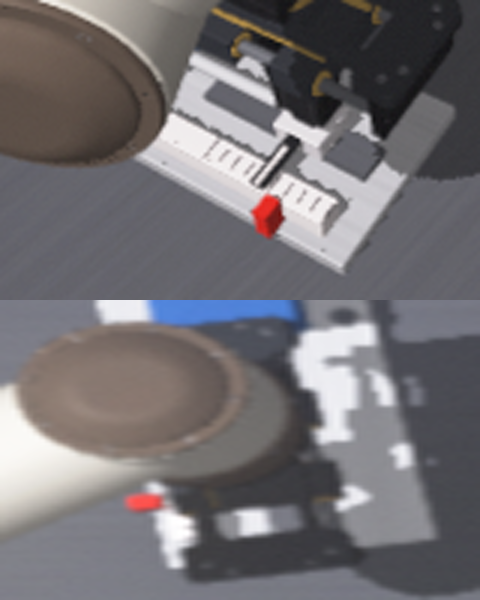

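The side crop shows the index line running from (291,145) to (264,182) in crop pixels and the red marker top near (268,206). I'll compute how far is left.

Run:
```python
from m import *
z=np.load('side3.npz');im,P,d=z['im'],z['P'],z['d'];H=hsv(im);h,s,v=H[...,0].astype(int),H[...,1],H[...,2]
a=np.radians(10.1);ux=np.array([np.cos(a),np.sin(a),0]);uy=np.array([-np.sin(a),np.cos(a),0])
T=r.sense()['tcp_pos']
f=lambda p:(np.round((p-T)@ux*1000,1),np.round((p-T)@uy*1000,1))
red=((h<8)|(h>172))&(s>150)&(v>80)&(P[...,2]>.02)&(P[...,2]<.05)&(P[...,0]>.4)&(P[...,1]>.1)
print('all red',red.sum(),rect(P,red))
t=red&(P[...,2]>.0325);print(rect(P,t)); q=P[t]; print(f(q.mean(0)),[f(x) for x in np.percentile(q,[2,98],axis=0)])
g=(q-T)@ux*1000; print('x range',g.min(),g.max(), 'y', ((q-T)@uy*1000).min(),((q-T)@uy*1000).max())
c={'mtx':z['mtx'],'extrinsics':z['extrinsics']}
for (u,w) in [(291,145),(278,162),(264,182)]: print('idx',f(ray(90+(u+.5)/3-.5,240+(w+.5)/3-.5,c,.035)))
print(v[290:312,170:196])
```

```text
all red 76 (76, array([517.2, 235.6]), array([10. , 14.7]), 3.9, array([0.5145, 0.2368, 0.0332]))
(41, array([516.8, 235.5]), array([14.4, 10. ]), 90.0, array([0.5173, 0.236 , 0.0347]))
(np.float64(-15.8), np.float64(67.4)) [(np.float64(-21.7), np.float64(61.3)), (np.float64(-10.2), np.float64(72.6))]
x range -20.56010028621782 -10.235613123811909 y 59.94282863905148 74.80318245562167
idx (np.float64(-2.9), np.float64(25.2))
idx (np.float64(-3.3), np.float64(38.8))
idx (np.float64(-4.3), np.float64(54.0))
[[233 189 145 121 111 174 198 198 204 209 198 128 127 224 225 142  43  49
   82 107 118 171 196 201 203 201]
 [236 239 232 188 144 119 111 113 175 196 136  98 222 228 147  51  43  83
  104 110 110 124 166 196 203 203]
 [202 235 240 242 230 184 141 118 109  88  79 190 229 178  77  42  69 102
  112 111 110 127 187 207 204 204]
 [230 240 240 240 237 240 228 168 101  79 158 225 180  76  43  60  98 110
  111 112 128 186 206 207 209 207]
 [240 240 240 236 199 227 238 221 139 154 225 203 109  42  54  97 110 109
  110 126 186 210 208 207 207 207]
 [240 240 237 186 193 234 220 133 128 224 20
[... 1109 characters left out ...]
31 240 241
  240 236 201 228 240 240 240 237]
 [208 208 206 211 217 220 223 228 230 230 230 224 192 152 227 241 241 241
  239 184 192 235 240 240 238 195]
 [205 208 208 208 207 214 225 229 230 230 230 229 198 157 225 241 241 241
  230 199 230 240 240 240 220 169]
 [205 204 206 207 207 218 227 230 230 230 230 215 154 126 215 242 242 241
  241 241 241 241 240 236 183 224]
 [211 207 205 196 214 228 230 230 231 230 225 170 118 126 201 223 232 241
  241 241 241 241 241 189 194 235]
 [211 215 211 175 213 229 230 230 230 227 182 128 119 122 199 221 222 218
  233 242 241 241 241 218 230 241]
 [173 192 214 212 212 222 228 229 227 196 140 118 118 118 188 218 222 222
  222 219 235 242 242 241 241 241]]
```

Run:
```python
from m import *
z=np.load('side3.npz');im,P=z['im'],z['P'];H=hsv(im);s,v=H[...,1],H[...,2].astype(float)
a=np.radians(10.1);ux=np.array([np.cos(a),np.sin(a),0]);uy=np.array([-np.sin(a),np.cos(a),0]);T=r.sense()['tcp_pos']
c={'mtx':z['mtx'],'extrinsics':z['extrinsics']}
f=lambda p:np.round([(p-T)@ux*1000,(p-T)@uy*1000],1)
for row,a0,a1 in [(290,182,185),(292,180,183),(294,179,182),(296,177,180),(298,175,179),(300,174,177)]:
    w=v[row,a0:a1+1]-90; w=np.clip(w,0,None);u=(w*np.arange(a0,a1+1)).sum()/w.sum();p=f(ray(u,row,c,.035)); 
    print(row,round(u,1),p)
# marker top pixels
h=H[...,0].astype(int)
print(np.where(((h<8)|(h>172))&(s>120),v,0).astype(int)[302:322,170:190])
for q in [(179.2,308.5)]: print(f(ray(*q,c,.035)))
```

```text
290 183.6 [-0.5 31.5]
292 182.0 [-0.5 36.3]
294 180.3 [-0.3 41.2]
296 178.6 [-0.3 46. ]
298 176.9 [-0.  50.8]
300 175.4 [-0.3 55.4]
[[  0   0   0   0   0   0   0   0   0   0   0   0   0   0   0   0   0   0
    0   0]
 [  0   0   0   0   0   0   0   0   0   0   0   0   0   0   0   0   0   0
    0   0]
 [  0   0   0   0   0   0   0   0   0   0   0   0   0   0   0   0   0   0
    0   0]
 [  0   0   0   0   0   0   0   0 229 235 213   0   0   0   0   0   0   0
    0   0]
 [  0   0   0   0   0   0   0 228 230 230 230 224 192   0   0   0   0   0
    0   0]
 [  0   0   0   0   0   0   0 229 230 230 230 229 198   0   0   0   0   0
    0   0]
 [  0   0   0   0   0   0 227 230 230 230 230 215 154   0   0   0   0   0
    0   0]
 [  0   0   0   0   0 228 230 230 231 230 225 170 118 126   0   0   0   0
    0   0]
 [  0   0   0   0 213 229 230 230 230 227 182 128 119 122   0   0   0   0
    0   0]
 [  0   0   0   0 212 222 228 229 227 196 140 118 118 118   0   0   0   0
    0   0]
 [  0   0   0   0   0 204 214 223 198 138 116 115 116 116   0   0   0   0
    0   0]
 [  0   0   0   0   0 201 205 206 161 120 115 116 116 115   0   0   0   0
    0   0]
 [  0   0   0   0   0 197 205 206 180 134 115 116 118 129   0   0   0   0
    0   0]
 [  0   0   0   0   0 180 205 205 184 140 119 119 118   0   0   0   0   0
    0   0]
 [  0   0   0   0   0 171 203 206 206 157 119 120   0   0   0   0   0   0
    0   0]
 [  0   0   0   0   0   0 176 196 203 160 122 117   0   0   0   0   0   0
    0   0]
 [  0   0   0   0   0   0   0   0 179 172 138   0   0   0   0   0   0   0
    0   0]
 [  0   0   0   0   0   0   0   0   0   0   0   0   0   0   0   0   0   0
    0   0]
 [  0   0   0   0   0   0   0   0   0   0   0   0   0   0   0   0   0   0
    0   0]
 [  0   0   0   0   0   0   0   0   0   0   0   0   0   0   0   0   0   0
    0   0]]
[-17.   65.8]
```

The index line sits at -0.3 mm and the marker middle at about -15.3 mm, so about 15 mm is left. I'll draw 14.5 mm and hold.

jog_arm(
  plan="0 0.12 0 0 0 0 1;0 0.12 0 0 0 0 1;0 0.12 0 0 0 0 1;0 0.12 0 0 0 0 1;0 0.1 0 0 0 0 1;0 0 0 0 0 0 1;0 0 0 0 0 0 1;0 0 0 0 0 0 1;0 0 0 0 0 0 1;0 0 0 0 0 0 1",
)

```text
time_s: 7.3
tcp_pos: [0.5308, 0.1698, 0.0452]
ee_rot: [[0.175, -0.985, 0.003], [-0.985, -0.175, 0.001], [-0.001, -0.003, -1.0]]
wrist_force: [6.0, -2.1, -3.3]
gripper_width: 0.202
gripper_force: 30.0
```

Run:
```python
from m import *
s=r.sense();print(s['time_s'],s['tcp_pos'],s['wrist_force'])
im,d,c,P=get('side');H=hsv(im);v=H[...,2].astype(int);np.savez('side4.npz',im=im,d=d,P=P,**c)
a=np.radians(10.1);ux=np.array([np.cos(a),np.sin(a),0]);uy=np.array([-np.sin(a),np.cos(a),0]);T=s['tcp_pos']
f=lambda p:np.round([(p-T)@ux*1000,(p-T)@uy*1000],1)
for row in range(294,308,2):
    # search white ridge flanked by dark near expected line x=-0.3
    us=np.arange(170,200); best=None
    X=[f(ray(u,row,c,.035)) for u in us]
    k=[i for i in range(len(us)) if abs(X[i][0]+.3)<9]
    print(row,[(int(v[row,us[i]]),float(X[i][0])) for i in k], X[k[len(k)//2]][1])
h=H[...,0].astype(int);red=((h<8)|(h>172))&(H[...,1]>120)&(P[...,2]>.0325)&(P[...,2]<.05)&(P[...,0]>.4)&(P[...,1]>.1)
q=(P[red]-T)@ux*1000;print('mark',len(q),q.min(),q.mean(),q.max())
b=red&(v>209);yy,xx=np.nonzero(b);print(f(ray(xx.mean(),yy.mean(),c,.035)))
```

```text
7.3 [0.53080373 0.1698305  0.0451789 ] [ 5.9793478  -2.08869392 -3.25094199]
294 [(173, 7.5), (194, 5.9), (136, 4.3), (115, 2.7), (224, 1.1), (227, -0.5), (144, -2.2), (51, -3.8), (43, -5.4), (80, -7.0), (103, -8.6)] 33.4
296 [(219, 8.2), (148, 6.6), (95, 5.0), (77, 3.4), (157, 1.8), (224, 0.2), (181, -1.5), (78, -3.1), (43, -4.7), (69, -6.3), (101, -7.9)] 38.6
298 [(240, 7.2), (219, 5.6), (132, 4.0), (128, 2.4), (223, 0.8), (206, -0.8), (109, -2.4), (45, -4.0), (48, -5.6), (83, -7.2), (106, -8.8)] 42.8
300 [(240, 7.9), (237, 6.3), (173, 4.7), (86, 3.1), (188, 1.5), (229, -0.1), (168, -1.7), (59, -3.3), (43, -4.9), (82, -6.5), (148, -8.1)] 47.8
302 [(241, 8.5), (239, 6.9), (195, 5.4), (100, 3.8), (153, 2.2), (224, 0.6), (200, -1.0), (109, -2.6), (41, -4.2), (51, -5.8), (146, -7.3), (228, -8.9)] 52.0
304 [(217, 7.6), (234, 6.0), (212, 4.4), (146, 2.8), (169, 1.3), (205, -0.3), (144, -1.9), (50, -3.5), (47, -5.1), (123, -6.6), (225, -8.2)] 56.9
306 [(216, 8.2), (219, 6.6), (223, 5.1), (228, 3.5), (230, 1.9), (230, 0.4), (230, -1.2), (214, -2.8), (151, -4.4), (94, -5.9), (221, -7.5), (241, -9.1)] 61.0
mark 46 -6.228812908275236 -1.1914001789475506 3.1655136963237154
[-0.7 67. ]
```

Line and marker agree within about 1 mm. I'll hold for another second, then ease it home.

jog_arm(
  plan="0 0 0 0 0 0 1;0 0 0 0 0 0 1;0 0 0 0 0 0 1;0 0 0 0 0 0 1;0 0 0 0 0 0 1;0 0 0 0 0 0 1;0 0 0 0 0 0 1;0 0 0 0 0 0 1;0 0 0 0 0 0 1;0 0 0 0 0 0 1",
)

```text
time_s: 8.35
tcp_pos: [0.5308, 0.1698, 0.0452]
ee_rot: [[0.175, -0.985, 0.003], [-0.985, -0.175, 0.001], [-0.001, -0.003, -1.0]]
wrist_force: [7.6, -1.7, -4.0]
gripper_width: 0.202
gripper_force: 30.0
```

jog_arm(
  plan="0 -0.1 0 0 0 0 1;0 -0.22 0 0 0 0 1;0 -0.22 0 0 0 0 1;0 -0.22 0 0 0 0 1;0 -0.22 0 0 0 0 1;0 -0.22 0 0 0 0 1;0 -0.22 0 0 0 0 1;0 -0.22 0 0 0 0 1;0 -0.22 0 0 0 0 1;0 -0.22 0 0 0 0 1",
)

```text
time_s: 9.35
tcp_pos: [0.5811, 0.1784, 0.0452]
ee_rot: [[0.174, -0.985, -0.0], [-0.985, -0.174, -0.0], [0.0, 0.0, -1.0]]
wrist_force: [2.4, -2.4, 1.0]
gripper_width: 0.206
gripper_force: 30.0
```

jog_arm(
  plan="0 -0.1 0 0 0 0 1;0 -0.1 0 0 0 0 1;0 -0.06 0 0 0 0 1;0 -0.04 0 0 0 0 1;0 0 0 0 0 0 1;0 0 0 0 0 0 1;0 0 0 0 0 0 1;0 0 0 0 0 0 1;0 0 0 0 0 0 1;0 0 0 0 0 0 1",
)

```text
time_s: 10.35
tcp_pos: [0.5866, 0.1793, 0.0452]
ee_rot: [[0.174, -0.985, -0.003], [-0.985, -0.174, -0.001], [0.001, 0.003, -1.0]]
wrist_force: [-2.1, -2.1, 4.9]
gripper_width: 0.203
gripper_force: 30.0
```

jog_arm(
  plan="0 0 0 0 0 0 0.4;0 0 0 0 0 0 -0.2;0 0 0 0 0 0 -0.2;0 0 -0.6 0 0 0 -0.2;0 0 -1 0 0 0 -0.2;0 0 -1 0 0 0 -0.2;0 0 -1 0 0 0.99 -1;0 0 -1 0 0 0.99 -1;0 0 -1 0 0 0.99 -1;0 0 -1 0 0 0.99 -1",
)

```text
time_s: 11.35
tcp_pos: [0.5879, 0.18, 0.2107]
ee_rot: [[-0.374, -0.928, -0.001], [-0.928, 0.374, 0.0], [0.0, 0.001, -1.0]]
wrist_force: [0.5, -0.2, -1.0]
gripper_width: 0.88
gripper_force: 0.0
```

jog_arm(
  plan="0 0 -1 0 0 0.95 -1;0 0 -1 0 0 0.95 -1;0 0 0 0 0 0.95 -1;0 0 0 0 0 0.95 -1;0 0 0 0 0 0.95 -1;0 0 0 0 0 0.95 -1;0 0 0 0 0 0.95 -1;0 0 0 0 0 0.95 -1;0 0 0 0 0 0.95 -1;0 0 0 0 0 0 -1",
)

```text
time_s: 12.35
tcp_pos: [0.5881, 0.18, 0.2596]
ee_rot: [[-1.0, 0.0, -0.001], [0.0, 1.0, 0.0], [0.001, 0.0, -1.0]]
wrist_force: [-0.3, 0.9, 0.4]
gripper_width: 0.999
gripper_force: 0.0
```

Run:
```python
from m import *
s=r.sense();print(s['time_s'],s['tcp_pos'],s['ee_rot'].round(3).tolist(),s['joints'].round(1))
im,d,c,P=get('side');H=hsv(im);X,Y,Z=P[...,0],P[...,1],P[...,2]
m=(d>0)&(X>.5)&(X<.65)&(Y>.1)&(Y<.25)&(Z>.07)&(Z<.09)&(H[...,2]<70);print(rect(P,m))
```

```text
12.35 [0.58806695 0.18002171 0.25960674] [[-1.0, 0.0, -0.001], [0.0, 1.0, 0.0], [0.001, 0.0, -1.0]] [  32.1   19.8    2.5   -0.   -72.7 -122.1]
(96, array([584. , 182.3]), array([15.7, 16.8]), 10.5, array([0.5818, 0.1835, 0.0801]))
```

The post is back at its home position. Now I go to the rack.

jog_arm(
  plan="0.1 -1 0 0 0 0 -1;0.1 -1 0 0 0 0 -1;0.1 -1 0 0 0 0 -1;0.1 -1 0 0 0 0 -1;0.1 -1 0 0 0 0 -1;0.1 -1 0 0 0 0 -1;0.1 -1 0 0 0 0 -1;0.1 -1 0 0 0 0 -1;0.1 -1 0 0 0 0 -1;0.1 -1 0 0 0 0 -1",
)

```text
time_s: 13.4
tcp_pos: [0.5629, -0.0711, 0.26]
ee_rot: [[-1.0, -0.003, 0.0], [-0.003, 1.0, 0.0], [-0.0, 0.0, -1.0]]
wrist_force: [0.5, -0.9, 0.3]
gripper_width: 0.999
gripper_force: 0.0
```

jog_arm(
  plan="0 -1 0 0 0 0 -1;0 -1 0 0 0 0 -1;0 -1 0 0 0 0 -1;0 -1 0 0 0 0 -1;0 -1 0 0 0 0 -1;0 -1 0 0 0 0 -1;0 -1 0 0 0 0 -1;0 -1 0 0 0 0 -1;0 -0.7 0 0 0 0 -1;0 0 0 0 0 0 -1",
)

```text
time_s: 14.4
tcp_pos: [0.5627, -0.2894, 0.2594]
ee_rot: [[-1.0, 0.002, -0.001], [0.002, 1.0, 0.0], [0.001, 0.0, -1.0]]
wrist_force: [-0.1, 0.2, 1.0]
gripper_width: 0.997
gripper_force: 0.0
```

Run:
```python
from m import *
s=r.sense();print(s['time_s'],s['tcp_pos'],s['ee_rot'].round(3).tolist(),s['joints'].round(1))
im,d,c,P=get('wrist');save('w5',im);np.savez('w5.npz',im=im,d=d,P=P,**c)
H=hsv(im);h,S,v=H[...,0].astype(int),H[...,1],H[...,2];X,Y,Z=P[...,0],P[...,1],P[...,2]
g=(d>0)&(X>.2)&(X<.8)&(Y>-.5)&(Y<-.2)
red=((h<8)|(h>172))&(S>150)&(v>60);gr=(h>45)&(h<80)&(S>130)
for nm,m in dict(gtop=g&gr&(Z>.125)&(Z<.15),gall=g&gr&(Z>.07)&(Z<.15),rtop=g&red&(Z>.125)&(Z<.15),strip=g&(Z>.071)&(Z<.079)&(S<60),foot=g&(Z>.009)&(Z<.016)&(S<60)).items():
    if m.sum()>5: print(nm,*rect(P,m),np.argwhere(m).mean(0).round(1)[::-1])
```

```text
14.4 [ 0.56270245 -0.28940615  0.25944499] [[-1.0, 0.002, -0.001], [0.002, 1.0, 0.0], [0.001, 0.0, -1.0]] [-12.6  21.6   5.1   0.  -73.5 -77.5]
gtop 358 [ 561.5 -301.7] [28.2 45.7] 1.7 [ 0.5609 -0.3183  0.1355] [238.9 190.4]
gall 850 [ 561.  -301.7] [29.  45.7] 1.6 [ 0.5599 -0.3101  0.1204] [239.5 186.4]
rtop 421 [ 482.2 -304.4] [27.3 44.8] 0.6 [ 0.4819 -0.3209  0.1356] [233.7 111. ]
strip 369 [ 603.6 -301.9] [ 81.4 315.5] 77.2 [ 0.5185 -0.3025  0.0743] [241.8 142.9]
foot 4119 [ 638.3 -298.4] [207.6 403.6] 72.3 [ 0.5224 -0.2933  0.0113] [245.2 146.2]
```

View pics/w5.png

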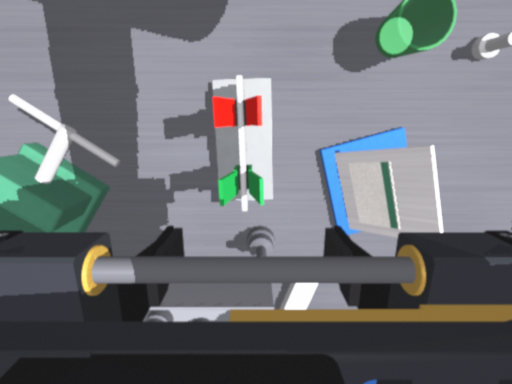

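The wrist view shows the green clip at (240,187), the red clip at (234,111) and the plate's top edge at right from (434,148) to (440,240). The green clip is at (0.561, -0.302), yaw about 1.8°.

jog_arm(
  plan="0.07 -0.49 0 0 0 -0.22 -1;0 0 0.9 0 0 0 -1;0 0 1 0 0 0 -1;0 0 1 0 0 0 -1;0 0 1 0 0 0 -1;0 0 1 0 0 0 -1;0 0 0.8 0 0 0 -1;0 0 0.5 0 0 0 -1;0 0 0 0 0 0 -1;0 0 0 0 0 0 -1",
)

```text
time_s: 15.45
tcp_pos: [0.5619, -0.2998, 0.1059]
ee_rot: [[-1.0, -0.031, 0.001], [-0.031, 1.0, -0.001], [-0.001, -0.001, -1.0]]
wrist_force: [-0.0, 0.1, 0.6]
gripper_width: 0.999
gripper_force: 0.0
```

jog_arm(
  plan="0 0 0 0 0 0 -0.3;0 0 0 0 0 0 0;0 0 0 0 0 0 0.2;0 0 0 0 0 0 0.4;0 0 0 0 0 0 0.6;0 0 0 0 0 0 0.8;0 0 0 0 0 0 1;0 0 0 0 0 0 1;0 0 0 0 0 0 1;0 0 0 0 0 0 1",
)

```text
time_s: 16.45
tcp_pos: [0.5611, -0.2998, 0.1049]
ee_rot: [[-1.0, -0.03, -0.0], [-0.03, 1.0, 0.0], [0.0, 0.0, -1.0]]
wrist_force: [-0.7, 0.1, -0.0]
gripper_width: 0.214
gripper_force: 30.0
```

Gripped at 18.6 mm, so the handles are fully squeezed. I lift straight up and refine the plate pose.

jog_arm(
  plan="0 0 -0.4 0 0 0 1;0 0 -0.6 0 0 0 1;0 0 -0.8 0 0 0 1;0 0 -1 0 0 0 1;0 0 -1 0 0 0 1;0 0 -1 0 0 0 1;0 0 -0.8 0 0 0 1;0 0 -0.4 0 0 0 1;0 0 0 0 0 0 1;0 0 0 0 0 0 1",
)

```text
time_s: 17.45
tcp_pos: [0.5607, -0.2996, 0.2542]
ee_rot: [[-1.0, -0.03, -0.001], [-0.03, 1.0, 0.001], [0.001, 0.001, -1.0]]
wrist_force: [-0.3, -1.0, -0.8]
gripper_width: 0.211
gripper_force: 30.0
```

Run:
```python
from m import *
s=r.sense();print(s['time_s'],s['tcp_pos'],s['wrist_force'],s['gripper_width'])
def line(P,m,nm):
    p=P[m];vx,vy,x0,y0=cv2.fitLine((p[:,:2]*1000).astype(np.float32),cv2.DIST_HUBER,0,.01,.01).ravel()
    print(nm,len(p),rect(P,m),'yaw',np.degrees(np.arctan2(vy,vx)).round(2),x0,y0)
for f in ['w5','side0','top0']:
    z=np.load(f+'.npz');P,d,im=z['P'],z['d'],z['im'];X,Y,Z=P[...,0],P[...,1],P[...,2]
    g=(d>0)&(X>.48)&(X<.68)&(Y>-.25)&(Y<0.02)
    if f=='w5': g&=np.arange(384)[:,None]<225
    line(P,g&(Z>.108)&(Z<.125),f+' edge'); 
    m=g&(Z>.03)&(Z<.105)
    p=P[m];c0=np.median(p,0)
    for _ in range(5):
        U=np.linalg.svd(p-p.mean(0),full_matrices=False)[2][2];k=abs((p-p.mean(0))@U)<.003;p=p[k]
    U*=np.sign(U[2]);print(f,'plane',len(p),p.mean(0).round(4),U.round(3),'lean',np.degrees(np.arccos(U[2])).round(1))
im,d,c,P=get('side');save('s6',im);np.savez('side6.npz',im=im,d=d,P=P,**c)
H=hsv(im);h=H[...,0].astype(int);gr=(h>45)&(h<80)&(H[...,1]>130)&(P[...,1]<-.2)&(P[...,1]>-.4)&(P[...,0]<.63)&(P[...,0]>.5)&(P[...,2]>.1);print('green',rect(P,gr),P[gr].min(0),P[gr].max(0))
```

```text
17.45 [ 0.56073572 -0.29957802  0.25420035] [-0.26950243 -0.96914469 -0.84664769] 0.2114609965603109
w5 edge 1071 (1071, array([562. , -91.5]), array([93.1, 13.3]), 15.6, array([ 0.5593, -0.0924,  0.1138])) yaw 15.36 559.8994 -92.31743
w5 plane 5114 [ 0.5722 -0.1208  0.0708] [ 0.212 -0.784  0.584] lean 54.3
side0 edge 172 (172, array([574.4, -82.6]), array([120.2,   8.6]), 15.8, array([ 0.5726, -0.0829,  0.1144])) yaw 15.41 581.5158 -80.82922
side0 plane 145 [ 0.5683 -0.0969  0.0928] [ 0.224 -0.802  0.554] lean 56.4
top0 edge 184 (184, array([576.2, -88.6]), array([119.2,  15.4]), 16.3, array([ 0.5749, -0.088 ,  0.1152])) yaw 15.15 574.9429 -87.03276
top0 plane 603 [ 0.5849 -0.1196  0.0692] [ 0.214 -0.784  0.583] lean 54.3
green (387, array([ 560. , -295.5]), array([29.3, 38.9]), 0.0, array([ 0.5531, -0.2874,  0.2305])) [ 0.54537341 -0.31498531  0.19690631] [ 0.57469798 -0.27608631  0.28491036]
```

View pics/s6.png

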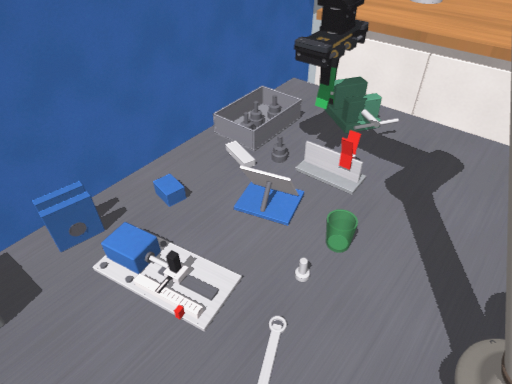

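The side view shows the clip held in the air at (328,90) and the red clip still on the rack at (350,150); the gauge is at home. Next I get the plate frame numbers.

Run:
```python
from m import *
a=np.radians(15.3);L=np.radians(35)
e=np.array([np.cos(a),np.sin(a),0]);hz=np.array([-np.sin(a),np.cos(a),0])
u=hz*np.sin(L)+np.array([0,0,np.cos(L)]);n=np.cross(e,u);n*=np.sign(n[2])
O=np.array([.5745,-.083,.116])
print('n',n.round(3),'u',u.round(3))
for f in ['w5','side0','top0','side6']:
    z=np.load(f+'.npz');P,d=z['P'],z['d'];q=(P-O)@np.stack([e,n,u],1)*1000
    m=(d>0)&(abs(q[...,0])<70)&(abs(q[...,1])<9)&(q[...,2]>-60)&(q[...,2]<12)
    if f=='w5': m&=np.arange(384)[:,None]<225
    t=q[m]; face=t[(t[:,2]<-15)]
    top=t[t[:,2]>-6]
    print(f,len(t),'e',np.percentile(top[:,0],[0,1,99,100]).round(1),'n face',np.percentile(face[:,1],[10,50,90]).round(1) if len(face) else '','u max',np.percentile(t[:,2],[50,90,97,100]).round(1),'n top',np.percentile(top[:,1],[5,50,95]).round(1))
```

```text
n [ 0.216 -0.79   0.574] u [-0.151  0.553  0.819]
w5 4164 e [-60.9 -60.5  30.7  32.1] n face [2.2 3.1 4.3] u max [-26.4  -3.3  -0.4   0.8] n top [-1.2  2.6  4.2]
side0 461 e [-59.7 -59.1  57.5  60.1] n face [-4.1 -3.6 -3.1] u max [-17.6   0.1   1.2   2.2] n top [-3.8 -1.5  1.8]
top0 565 e [-59.5 -58.3  59.1  59.5] n face [2.6 4.2 6.1] u max [-25.   -0.1   2.4   8.2] n top [-1.6  3.1  6.5]
side6 461 e [-60.  -59.6  58.1  60.1] n face [-4.1 -3.6 -3.1] u max [-17.9   0.1   1.3   3.1] n top [-3.8 -1.3  1.8]
```

jog_arm(
  plan="0 0.5 0 0 0 0 1;0 0.9 0 0 0 0 1;0 1 0 0 0 0 1;0 1 0 0 0 0 1;0 1 0 0 0 0 1;0 1 0 0 0 0 1;0 1 0 0 0 0 1;0 1 0 0 0 0 1;0 1 0 0 0 0 1;0 1 0 0 0 0 1",
)

```text
time_s: 18.5
tcp_pos: [0.5533, -0.0633, 0.2542]
ee_rot: [[-1.0, -0.03, -0.002], [-0.03, 1.0, 0.0], [0.002, 0.0, -1.0]]
wrist_force: [0.3, 0.2, -0.3]
gripper_width: 0.215
gripper_force: 30.0
```

jog_arm(
  plan="-0.1 1 0 0 0 0 1;0 0.7 0 0 0 0 1;0 0.44 0 0 0 -0.4 1;0 0 0 0 0 -0.7 1;0 0 0 0 0 -0.6 1;0 0 0 0.87 0 0 1;0 0 0 0.87 0 0 1;0 0 0 0.87 0 0 1;0 0 0 0.87 0 0 1;0 0 0 0.87 0 0 1",
)

```text
time_s: 19.5
tcp_pos: [0.5545, -0.0105, 0.2549]
ee_rot: [[-0.964, -0.217, 0.154], [-0.266, 0.789, -0.554], [-0.001, -0.574, -0.819]]
wrist_force: [-0.2, -0.1, -0.5]
gripper_width: 0.215
gripper_force: 30.0
```

```bash
cat > t.py <<'E'
from m import *
from scipy.spatial.transform import Rotation as Ro
a=np.radians(15.3);L=np.radians(35)
e=np.array([np.cos(a),np.sin(a),0]);hz=np.array([-np.sin(a),np.cos(a),0])
u=hz*np.sin(L)+np.array([0,0,np.cos(L)]);n=np.cross(e,u)
O=np.array([.5745,-.083,.116]);Rt=np.stack([-e,-n,-u],1)
s=r.sense();R,T=s['ee_rot'],s['tcp_pos']
print(s['time_s'],T,s['joints'].round(1),s['wrist_force'].round(1),s['gripper_width'])
print('turn units',np.degrees(Ro.from_matrix(R.T@Rt).as_rotvec())/8)
print('tcp in plate e,n,u mm',((T-O)@np.stack([e,n,u],1)*1000).round(1))
def green(n_):
    im,d,c,P=get(n_);H=hsv(im);h=H[...,0].astype(int)
    q=(P-O)@np.stack([e,n,u],1)*1000
    m=(h>45)&(h<80)&(H[...,1]>130)&(d>0)&(abs(q[...,0])<50)&(abs(q[...,1])<50)&(q[...,2]>-45)&(q[...,2]<200)
    g=q[m];print(n_,'green e,n,u',len(g),np.percentile(g,[1,50,99],axis=0).round(1).tolist() if len(g) else '');return im,g
E
python3 - <<'E'
from t import *
i1,g=green('side');i2,_=green('wrist')
lo=g[g[:,2]<g[:,2].min()+20];print('jaw part',np.percentile(lo,[2,50,98],axis=0).round(1).tolist())
save('p7',np.vstack([cv2.resize(i1[100:240,180:380],(600,300+0)),cv2.resize(i2,(400,300))[:, :].repeat(1,1) if False else cv2.copyMakeBorder(cv2.resize(i2,(400,300)),0,0,0,200,0)]))
E
```

```text
19.5 [ 0.55450961 -0.01050821  0.25494334] [  31.2   13.8  -27.3   37.6  -65.1 -126.9] [-0.2 -0.1 -0.5] 0.21490590073443977
turn units [-0.00801484  0.01498207  0.01043012]
tcp in plate e,n,u mm [ -0.2  18.1 156.9]
side green e,n,u 0 
wrist green e,n,u 1381 [[-15.9, -2.4, 104.6], [-13.5, 9.2, 160.1], [12.2, 33.0, 188.3]]Traceback (most recent call last):
  File "<stdin>", line 3, in <module>
    return umr_minimum(a, axis, None, out, keepdims, initial, where)
ValueError: zero-size array to reduction operation minimum which has no identity
```

jog_arm(
  plan="0 0.36 0 0 0 0 1;0 0.36 0 0 0 0 1;0 0 0.6 0 0 0 1;0 0 0.8 0 0 0 1;0 0 0.6 0 0 0 1;0 0 0 0 0 0 1;0 0 0 0 0 0 1;0 0 0 0 0 0 1;0 0 0 0 0 0 1;0 0 0 0 0 0 1",
)

```text
time_s: 20.6
tcp_pos: [0.5589, -0.0243, 0.2043]
ee_rot: [[-0.964, -0.217, 0.152], [-0.265, 0.792, -0.55], [-0.001, -0.57, -0.821]]
wrist_force: [-0.2, -0.6, -0.9]
gripper_width: 0.219
gripper_force: 30.0
```

Run:
```python
from t import *
i1,_=green('top');i2,g=green('wrist');i3,_=green('side')
for a0 in range(40,150,10):
    b=g[(g[:,2]>a0)&(g[:,2]<=a0+10)]
    if len(b): print(a0,len(b),np.percentile(b[:,1],[2,50,98]).round(1),np.percentile(b[:,0],[2,98]).round(1))
save('p7',np.vstack([cv2.resize(i3[100:240,180:380],(420,300)),cv2.resize(i2,(420,300))]))
```

```text
20.6 [ 0.55894303 -0.02426659  0.20430189] [  28.9   16.5  -31.9   40.7  -58.2 -130.7] [-0.2 -0.6 -0.9] 0.21878869525475197
turn units [ 0.02788511  0.01124815 -0.00107612]
tcp in plate e,n,u mm [  0.5   0.9 107.2]
top green e,n,u 0 
wrist green e,n,u 1391 [[-14.3, -18.0, 55.6], [-12.0, -5.9, 112.1], [13.5, 17.7, 140.1]]
side green e,n,u 0 
50 81 [-18.3  15.5  18.1] [-14.4   8.4]
60 153 [-17.7 -12.6  16.7] [-14.4   6.1]
70 171 [-14.9   8.3  14. ] [-14.3   2.5]
80 116 [-12.   -0.1  11.1] [-14.3  -1.3]
90 61 [-9.8  5.7  8.9] [-14.1 -12.6]
100 92 [-13.    5.4  12.8] [-13.5  -9.5]
110 123 [-9.6 -6.   8.8] [-13.6   3.1]
120 147 [-9.8  5.   8.9] [-13.4  -2.2]
130 432 [-9.8 -5.9  9.4] [-13.4  13.9]
140 15 [-9.8 -9.5  8.2] [-12.8  12.9]
```

View pics/p7.png

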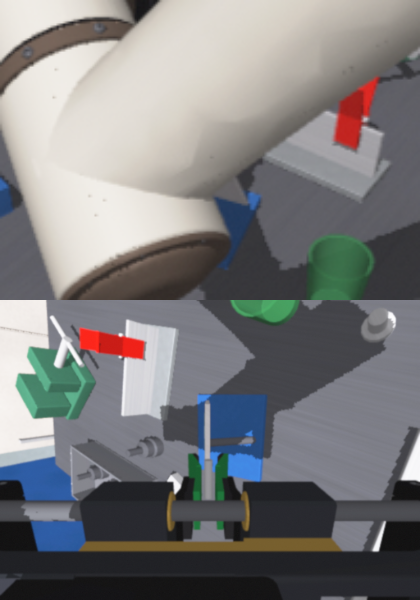

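The wrist view (lower half) shows the clip's two handles at (195,490) and (222,490) straddling the plate edge line at x≈207. It is centred within about 1 mm, and the red clip is still on the rack. Pushing on along the plate axis now.

jog_arm(
  plan="0 0 0.3 0 0 0 1;0 0 0.4 0 0 0 1;0 0 0.4 0 0 0 1;0 0 0.4 0 0 0 1;0 0 0.4 0 0 0 1;0 0 0.4 0 0 0 1;0 0 0.3 0 0 0 1;0 0 0.2 0 0 0 1;0 0 0 0 0 0 1;0 0 0 0 0 0 1",
)

```text
time_s: 21.75
tcp_pos: [0.5694, -0.0632, 0.1464]
ee_rot: [[-0.964, -0.217, 0.151], [-0.264, 0.792, -0.55], [-0.0, -0.571, -0.821]]
wrist_force: [0.4, 0.6, -0.6]
gripper_width: 0.213
gripper_force: 30.0
```

Run:
```python
from t import *
i2,g=green('wrist')
```

```text
21.75 [ 0.56944021 -0.06324428  0.14641145] [  22.9   20.3  -37.3   48.4  -49.2 -135.5] [ 0.4  0.6 -0.6] 0.21259255257204543
turn units [0.02433526 0.00422672 0.00090842]
tcp in plate e,n,u mm [ 0.3  0.7 36.6]
wrist green e,n,u 1395 [[-14.4, -18.4, -15.4], [-12.1, -6.0, 40.6], [13.8, 17.5, 69.6]]
```

jog_arm(
  plan="0 0 0.2 0 0 0 1;0 0 0.16 0 0 0 1;0 0 0 0 0 0 1;0 0 0 0 0 0 0.5;0 0 0 0 0 0 0.4;0 0 0 0 0 0 0.3;0 0 0 0 0 0 0.2;0 0 0 0 0 0 0.1;0 0 0 0 0 0 0;0 0 0 0 0 0 -0.1",
)

```text
time_s: 22.8
tcp_pos: [0.5705, -0.0684, 0.1389]
ee_rot: [[-0.965, -0.217, 0.151], [-0.264, 0.792, -0.551], [0.0, -0.571, -0.821]]
wrist_force: [0.5, -0.2, -0.4]
gripper_width: 0.508
gripper_force: 0.3
```

jog_arm(
  plan="0 0 0 0 0 0 -0.3;0 0 0 0 0 0 -0.6;0 0 0 0 0 0 -1;0 0 0 0 0 0 -1;0 0 0 0 0 0 -1;0 0 0 0 0 0 -1;0 0 0 0 0 0 -1;0 0 -0.3 0 0 0 -1;0 0 -0.5 0 0 0 -1;0 0 -0.6 0 0 0 -1",
)

```text
time_s: 23.8
tcp_pos: [0.5651, -0.0485, 0.1684]
ee_rot: [[-0.964, -0.217, 0.15], [-0.264, 0.792, -0.55], [0.0, -0.571, -0.821]]
wrist_force: [-0.6, -0.4, -0.8]
gripper_width: 1.002
gripper_force: 0.0
```

jog_arm(
  plan="0 0 -0.8 0 0 0 -1;0 0 -1 0 0 0 -1;0 0 -1 0 0 0 -1;0 0 -1 0 0 0 -1;0 0 0 0 0 0 -1;0 0 0 0 0 0 -1;0 0 0 0 0 0 -1;0 0 0 0 0 0 -1;0 0 0 0 0 0 -1;0 0 0 0 0 0 -1",
)

```text
time_s: 24.8
tcp_pos: [0.5508, 0.0029, 0.2451]
ee_rot: [[-0.965, -0.217, 0.15], [-0.264, 0.792, -0.551], [0.001, -0.571, -0.821]]
wrist_force: [0.5, -0.3, 0.1]
gripper_width: 0.999
gripper_force: 0.0
```

Run:
```python
from t import *
i2,g=green('wrist');save('w9',i2)
for a0 in range(-40,80,10):
    b=g[(g[:,2]>a0)&(g[:,2]<=a0+10)]
    if len(b): print(a0,len(b),np.percentile(b[:,1],[2,98]).round(1),np.percentile(b[:,0],[2,98]).round(1))
```

```text
24.8 [0.55081257 0.00288652 0.24512359] [  32.6   14.4  -27.7   36.9  -65.  -128.5] [ 0.5 -0.3  0.1] 0.9989899413814864
turn units [ 0.02309814 -0.00753591  0.00271211]
tcp in plate e,n,u mm [ -0.2   1.1 156.9]
wrist green e,n,u 994 [[-14.6, -21.8, -10.7], [-1.8, -6.6, 41.8], [12.7, 22.0, 60.6]]
-20 12 [-9.5  9.5] [-14.6 -10. ]
-10 10 [-9.  10.2] [-14.7 -11.9]
0 15 [-10.1  10.1] [-14.6   0.4]
10 139 [-9.7 10.1] [-14.1  11.3]
20 135 [-11.6  11.9] [-13.5  12. ]
30 147 [-14.2  14.3] [-13.6  12.4]
40 175 [-16.8  16.7] [-13.6  12.3]
50 309 [-21.9  22. ] [-13.2  12.7]
60 52 [-21.6  21.8] [-12.3  12.1]
```

View pics/w9.png

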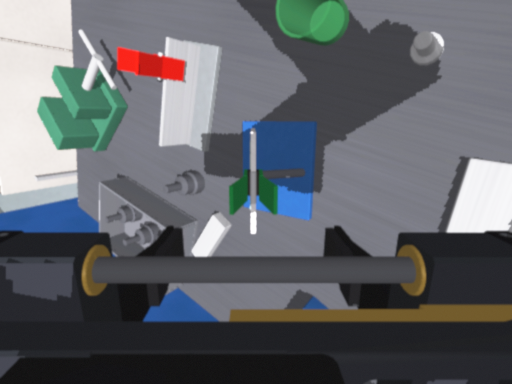

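The wrist view shows the green clip at (253,190) seated squarely across the plate's top edge. Its pin is about 9 mm above the edge, it is symmetric about the plate, and it is near mid-length. The red clip at (150,64) is still on the rack, and the gripper is clear. Handing in.

```bash
python3 -c "
from station import r
print(r.finish_job())"
```

```text
the job is handed in; nothing more can be done
None
```

I handed the job in at about 25 s: the gauge was pulled level with the marker, held for over a second and eased home, and the green clip is square on the plate's top edge; the hand-in returned no verdict.

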